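# Push the bearing carrier under the height gauge

## Task

Push the black carrier plate, with the ball bearing sitting on its spigot, nose first (the chamfered end, nearest the bearing) along the bench and under the low bridge of the height gauge until its nose is fully home and square against the end stop. Only push it with the fingertips or the outside of the fingers: it must stay flat on the bench, never lifted or tipped, with the bearing seated on its spigot. Leave the other things on the bench where they are, and finish clear of everything.

Things in the scene. Friction and masses are not known exactly. Their poses are not given: they have to be found in the camera images.
- carrier: loose black plastic plate 110 x 60 x 12 mm (x, y, z), flat on the bench; origin at the centre of its underside, z up. Nose: the +x end, a 40 mm wide face at x = +55 mm between 10 mm chamfers. Rear: plain face, 60 mm wide, at x = -55 mm. Long sides: plain faces at y = +-30 mm. With the bearing about 0.2 kg, slides freely on the bench
- spigot (a point): centre of the spigot's foot on the plate's top, at x = +20 mm, y = 0, z = 12 mm of the carrier: a round post 13 mm across, 5 mm tall, that the bearing sits around
- bearing: steel ball bearing, 40 mm across, 12 mm thick, 17 mm bore, lying loose on the carrier plate around the spigot (2 mm play); its top is 24 mm above the bench. Origin at the centre of its underside, z up
- gauge: dark steel height gauge fixed to the bench: a bar across two legs, dial indicator on top (56 mm disc, x +-13 mm, up to 145 mm high). Origin on the bench below the middle of the bar; +x is the way the carrier goes in. Legs: x -20 to +50 mm, inner faces y = +-36, outer +-56 mm. The lane between them has the bench as its floor and is open at the -x side
- bridge (a point): middle of the bridge bar's underside, 27.5 mm above the bench, 3.5 mm over the bearing's top. The bar spans x -20 to +20 mm, y +-56 mm of the gauge and is 16 mm thick
- stop (a point): middle of the end stop's face at bench level, at x = +35 mm of the gauge; the stop is an 18 mm high block across the lane. With the nose on it the carrier's origin is at x = -20 mm of the gauge, the bearing below the middle of the bar, and the rear face at x = -75 mm, 55 mm outside the bar
- large_bearing: spare ball bearing lying flat, 62 mm across, 16 mm thick; origin at the centre of its underside. To be left alone
- small_bearing_a: small spare ball bearing lying flat, 22 mm across, 7 mm thick; origin at the centre of its underside. To be left alone
- small_bearing_b: second small spare ball bearing, the same size as small_bearing_a; origin at the centre of its underside. To be left alone
- screwdriver: screwdriver with a black handle, 190 mm long, lying on the bench along its own x axis. To be left alone
- oil_bottle: white bottle with black cap, 48 mm across, 120 mm tall, upright; origin at the centre of its underside. To be left alone
- setting_block: plain dark steel block 50 x 30 x 30 mm; origin at the centre of its underside. To be left alone
- plug_gauge: double-ended plug gauge, 122 mm long, 16 mm thick, black square handle with steel ends, lying along its own x axis; origin under its middle. To be left alone
Mind the look-alikes: they are no part of the job. What is shaped like the gauge but yellow is not meant.

How it is judged:
By the outcome, as a careful person would: the job done as asked, in the order asked, and still so for the second after the job is handed in, with the robot touching nothing.
It also fails if it takes over 72 s, if anything falls off the work surface, if the arm or the gripper's body presses on something with over 40 N, if the wrist force passes 120 N, or if a joint passes its speed limit or range.

## Robot

A 6-joint arm with a two-finger parallel gripper is mounted at the origin on the work surface. World frame = base frame: x ahead of the robot, y to its left, z up, the work surface at z = 0. Lengths are in m, angles in rad, forces in N, time in s.
With the tool pointing down it reaches from about 0.325 to 0.775 m from the base axis. Payload 9.3 kg.
Tool frame: the origin (TCP) lies at the very end of the fingers, on their centre line; the grasp point (between the pads) lies behind it (robot.grip_point_offset is the x of the grasp point in the tool frame, in m); x points along the fingers, y is the direction in which the jaws open and shut, and the axes are right-handed (so a half turn about x gives the same grasp; the last joint's range is limited). The gripper opens to 85 mm and grips with 20 to 120 N. Pads are 22 mm wide; open, the fingers measure 114 mm over their backs; the gripper's body (76 mm by 85 mm) begins 54 mm behind the grasp point. The pads swing forward as they close: fully open they stand 13 mm farther back than shut.
Start: joints at [1.06, 0.259, 0.021, 1.334, 0, 1.418], TCP at [0.193, 0.515, 0.231] pointing down, gripper open.
Joint ranges: [-3.04, 3.04], [-0.91, 1.82], [-1.04, 1.36], [-1.92, 1.95], [-1.52, 1.45], [-3.14, 3.14]. Speed limits (rad/s): [2.22, 2.22, 2.79, 3.14, 3.14, 3.14].

## Interface

Orientations are given as a unit quaternion [x, y, z, w].
In Python, from cell import robot gives the robot as it stands. Calls block until the motion is done:
- robot.move_ptp(position, orientation): joint-space move of the TCP to a pose.
- robot.line_to(position, rotation=None, v=0.15): straight line of the TCP; rotation=None keeps the orientation; v is the mean speed in m/s.
- robot.set_joints(angles): joint-space move.
- robot.move_gripper(opening, strength=None): finger opening in m; strength is the grip in N (None keeps the last); returns when the fingers have stopped.
- robot.dwell(seconds).
- robot.ik(position, orientation): joint angles nearest the present ones, or None.
- robot.get_obs(): the state.
- robot.read_camera(name): name is "scene" or "top" or "wrist"; returns a dict with "color" (420x560x3 uint8, red, green, blue), "fx", "fy", "cx", "cy" (pixels), "R" (3x3) and "t" (3): a world point X has camera coordinates R X + t. Camera axes: x right, y down, z forward; pixel columns grow to the right and rows downward; lengths in m; the calibration is good to about 2 mm. A picture is of the moment at which its call begins. There is no depth.
A pose or a line that the arm cannot do raises robot.Unreachable and nothing moves.
- robot.close_job(): hands the job in, once; it reports no verdict.
Trained networks look in the newest picture that a camera, given by its name, has taken for a name from the list of things; names that differ only in an ending like _2 or _b are one class to them, and where a whole thing is asked for, a point or a joint stands for the part that bears it (a point fixed in the world has none). Each returns a list of dicts, best first, with "confidence" (0 to 1); they miss things now and then, are a little off and sometimes report something else, mostly with a low value. They report only what shows in the picture. A call takes as long as a camera call. They do not tell look-alikes from the thing itself.
- robot.spot_in(thing, camera): "extent" ([left, top, width, height] in pixels, round what is visible of it).
The state is a dict: "clock": time; "joints": joint angles; "joint_vel": joint speeds; "joint_efforts": joint torques, N m; "tool_pos": TCP position; "eef_rot": TCP orientation; "contact_force": force on the tool from outside, world axes, zero at the start; "torque": the same for the moment, N m; "finger_gap": finger opening in m.
Only numpy, scipy, OpenCV 4.12 (cv2) and the standard library are available. Lean on these libraries where they do the work, as an engineer would, in place of code of your own. Each camera call takes 0.05 s, during which the arm holds its last target.

## Working session

There is one attempt and no reset: what is moved stays moved. The work goes in short steps, each a Python script; the robot and the scene stay as the last script left them, time stands still between calls to the robot, and variables do not carry over. Pictures are saved under pics/ and viewed, and the job is handed in when it is done.

```bash
mkdir -p pics; ls
cat > h.py <<'E'
import numpy as np, cv2
from cell import robot
def snap(cam,name):
    d=robot.read_camera(cam); cv2.imwrite('pics/'+name+'.png',cv2.cvtColor(d['color'],cv2.COLOR_RGB2BGR)); return d
def ray(d,u,v,z):
    R=np.array(d['R']);t=np.array(d['t']); c=-R.T@t
    r=R.T@np.array([(u-d['cx'])/d['fx'],(v-d['cy'])/d['fy'],1]); s=(z-c[2])/r[2]; return c+s*r
def proj(d,X):
    p=np.array(d['R'])@np.array(X)+np.array(d['t']); return np.array([d['fx']*p[0]/p[2]+d['cx'],d['fy']*p[1]/p[2]+d['cy']])
E
python3 - <<'E'
from h import *
for c in ['scene','top','wrist']:
    d=snap(c,c+'0'); print(c,d['fx'],d['cx'],d['cy'],-np.array(d['R']).T@np.array(d['t']))
    for th in ['carrier','gauge','bearing','large_bearing','screwdriver','oil_bottle','setting_block','plug_gauge']:
        print(th,[( [round(x) for x in r['extent']],round(r['confidence'],2)) for r in robot.spot_in(th,c)])
o=robot.get_obs(); print(o)
E
```

```text
pics
scene 389.37206681224694 284.36925378509216 213.56135353645502 [1.18952157 0.02047659 0.65422684]
carrier [([211, 245, 58, 20], 0.74)]
gauge [([303, 193, 39, 69], 0.79), ([362, 188, 57, 67], 0.79), ([344, 148, 38, 60], 0.72)]
bearing [([241, 244, 20, 20], 0.75)]
large_bearing [([286, 199, 23, 19], 0.82)]
screwdriver [([413, 187, 50, 53], 0.82)]
oil_bottle [([432, 236, 37, 54], 0.86)]
setting_block []
plug_gauge [([88, 260, 24, 42], 0.56), ([242, 245, 18, 18], 0.19)]
top 451.64555851471016 285.3793404430836 208.19344108086187 [0.33297751 0.01508735 1.35486994]
carrier [([299, 178, 35, 22], 0.92), ([399, 147, 25, 31], 0.19)]
gauge [([184, 182, 38, 46], 0.74), ([196, 235, 36, 43], 0.64), ([241, 179, 29, 41], 0.55)]
bearing []
large_bearing [([261, 228, 19, 21], 0.5), ([147, 194, 20, 62], 0.27)]
screwdriver [([147, 196, 22, 59], 0.63)]
oil_bottle []
setting_block [([369, 266, 16, 17], 0.61)]
plug_gauge [([399, 149, 22, 27], 0.64)]
wrist 316.5077530082175 279.66399138734715 208.23418301263243 [0.12862103 0.54040171 0.37422622]
carrier []
gauge []
bearing []
large_bearing []
screwdriver []
oil_bottle []
setting_block []
plug_gauge []
{'clock': 1.35, 'joints': array([ 1.06041358e+00,  2.58617810e-01,  2.14463215e-02,  1.33368298e+00,
       -1.62835053e-05,  1.41819766e+00]), 'joint_vel': array([-0.00231861, -0.00149434,  0.00135271,  0.00088214, -0.00033911,
       -0.00044485]), 'joint_efforts': array([-6.02632808e-04, -5.55377376e+01,  3.44730699e+01,  1.44649952e-03,
       -2.88933452e-04, -4.37327785e-06]), 'tool_pos': array([0.1926082 , 0.51515076, 0.23124789]), 'eef_rot': array([ 0.12580085,  0.69582363, -0.12584347,  0.69582113]), 'contact_force': array([ 0.12704784, -0.27121965, -0.32592367]), 'torque': array([-0.00293025,  0.05228456, -0.01243814]), 'finger_gap': 0.08549789255663859}
```

View pics/scene0.png

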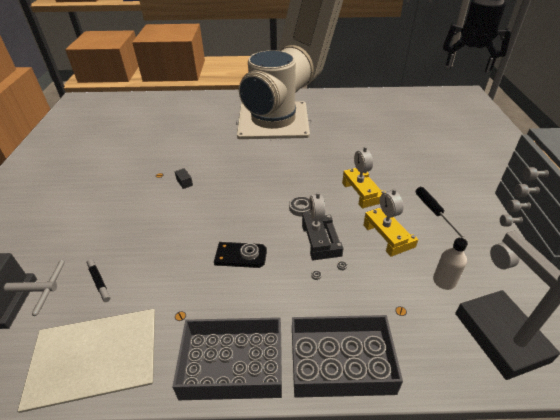

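```bash
python3 -c "
import cv2
a=cv2.imread('pics/top0.png');cv2.imwrite('pics/top0c.png',cv2.resize(a[130:300,130:440],None,fx=2.5,fy=2.5,interpolation=2))
a=cv2.imread('pics/scene0.png');cv2.imwrite('pics/sc0c.png',cv2.resize(a[130:330,180:440],None,fx=3,fy=3,interpolation=2))"
```

```text
(no output)
```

View pics/top0c.png

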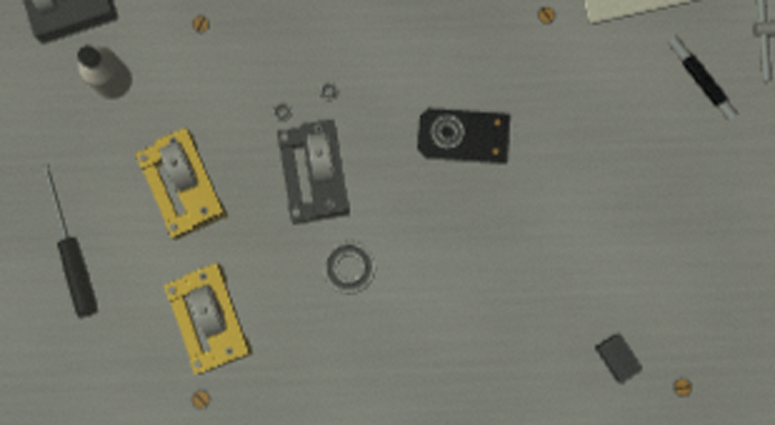

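View pics/sc0c.png

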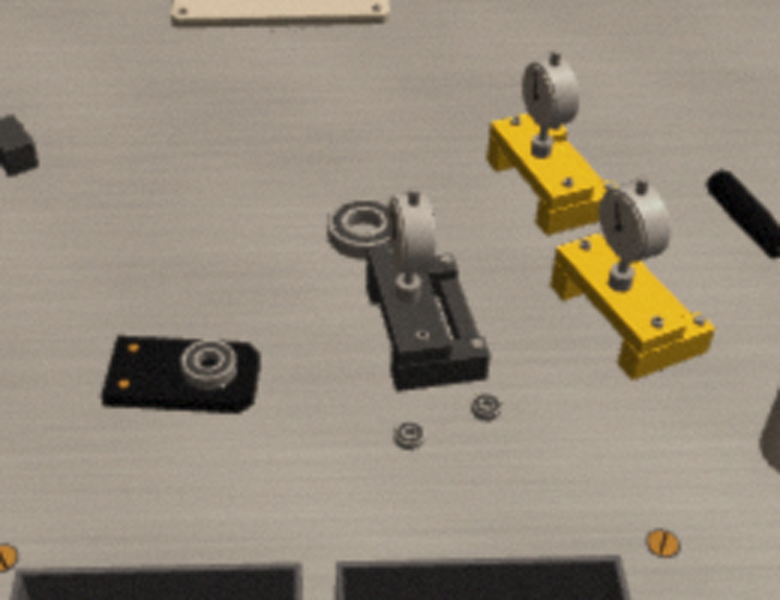

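Run:
```python
from h import *
from scipy.spatial.transform import Rotation as Ro
d=robot.read_camera('top')
for n,u,v,z in [('carr',316,184,0.012),('c_rear',333,184,.012),('c_nose',298,184,.012),('brg',309,182,.024),('gauge',255,199,.043),('yel1',203,204,.04),('yel2',214,257,.04),('lb',270,237,.016),('sa',243,175,.007),('sb',262,167,.007)]:
    print(n,ray(d,u,v,z).round(3))
o=robot.get_obs(); T=Ro.from_quat(o['eef_rot']); print(T.as_matrix().round(3))
d=robot.read_camera('wrist'); R=np.array(d['R']); print(R.round(3)); c=-R.T@np.array(d['t']); print(T.inv().apply(c-o['tool_pos']).round(4)); print((R@T.as_matrix()).round(4))
```

```text
carr [ 0.608 -0.075  0.012]
c_rear [ 0.606 -0.126  0.012]
c_nose [ 0.609 -0.02   0.012]
brg [ 0.612 -0.053  0.024]
gauge [0.561 0.108 0.043]
yel1 [0.55  0.262 0.04 ]
yel2 [0.394 0.23  0.04 ]
lb [0.45  0.067 0.016]
sa [0.642 0.147 0.007]
sb [0.666 0.088 0.007]
[[ 0.     0.35   0.937]
 [-0.     0.937 -0.35 ]
 [-1.    -0.     0.   ]]
[[ 0.35   0.937  0.   ]
 [ 0.902 -0.338  0.268]
 [ 0.251 -0.094 -0.963]]
[-0.1429  0.0012 -0.0688]
[[-1.000e-04  1.000e+00  3.000e-04]
 [-2.684e-01 -3.000e-04  9.633e-01]
 [ 9.633e-01  1.000e-04  2.684e-01]]
```

```bash
cat >> h.py <<'E'
from scipy.spatial.transform import Rotation as Ro
def quat(a):  # tool down, tool z along world heading a
    z=np.array([np.cos(a),np.sin(a),0]);x=np.array([0,0,-1.]);y=np.cross(z,x)
    return Ro.from_matrix(np.c_[x,y,z]).as_quat()
E
python3 - <<'E'
from h import *
for a in [np.pi/2,-np.pi/2,np.pi,0,1.7,1.3]:
    print(a,robot.ik([0.6,-0.04,0.25],quat(a)), robot.ik([0.6,-0.14,0.03],quat(a)))
robot.move_ptp([0.58,-0.04,0.25],quat(np.pi/2))
d=snap('wrist','w1')
for th in ['carrier','gauge','bearing']: print(th,[( [round(x) for x in r['extent']],round(r['confidence'],2)) for r in robot.spot_in(th,'wrist')])
import pickle; pickle.dump(d,open('w1.pkl','wb'))
robot.move_ptp([0.55,0.06,0.30],quat(np.pi/2))
d=snap('wrist','w2')
pickle.dump(d,open('w2.pkl','wb')); print(robot.get_obs()['clock'])
E
```

```text
1.5707963267948966 [-0.20604468  0.34428069  0.19191715  1.41843278  0.         -1.77684101] [-0.36534033  0.48970961 -0.15823201  0.9228547   0.         -1.93613666]
-1.5707963267948966 [-0.20604468  0.34428069  0.19191715  1.41843278  0.          1.36475165] [-0.36534033  0.48970961 -0.15823201  0.9228547   0.          1.20545599]
3.141592653589793 [-0.20604468  0.34428069  0.19191715  1.41843278  0.          2.93554798] [-0.36534033  0.48970961 -0.15823201  0.9228547   0.          2.77625232]
0 [-0.20604468  0.34428069  0.19191715  1.41843278  0.         -0.20604468] [-0.36534033  0.48970961 -0.15823201  0.9228547   0.         -0.36534033]
1.7 [-0.20604468  0.34428069  0.19191715  1.41843278  0.         -1.90604468] [-0.36534033  0.48970961 -0.15823201  0.9228547   0.         -2.06534033]
1.3 [-0.20604468  0.34428069  0.19191715  1.41843278  0.         -1.50604468] [-0.36534033  0.48970961 -0.15823201  0.9228547   0.         -1.66534033]
carrier [([228, 102, 59, 99], 0.61)]
gauge [([239, 256, 100, 96], 0.98), ([362, 349, 100, 71], 0.74)]
bearing [([236, 153, 36, 36], 0.95)]
4.9333
```

View pics/w1.png

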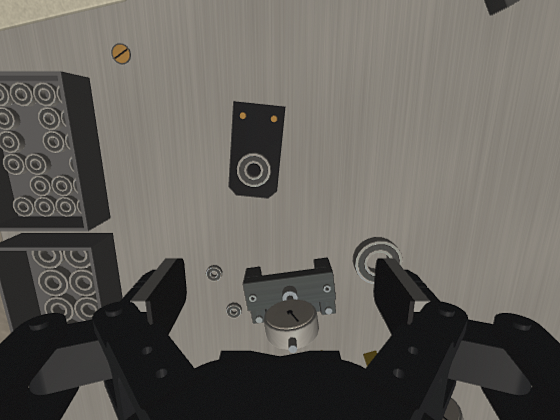

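View pics/w2.png

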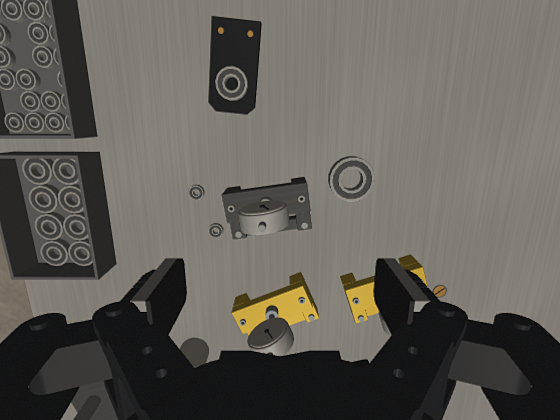

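```bash
python3 -c "
import cv2
a=cv2.imread('pics/w1.png');
cv2.imwrite('pics/w1a.png',cv2.resize(a[90:210,210:310],None,fx=5,fy=5,interpolation=2))
cv2.imwrite('pics/w1b.png',cv2.resize(a[245:365,190:350],None,fx=5,fy=5,interpolation=2))
a=cv2.imread('pics/w2.png');
cv2.imwrite('pics/w2b.png',cv2.resize(a[165:250,180:330],None,fx=5,fy=5,interpolation=2))"
```

```text
(no output)
```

View pics/w1a.png

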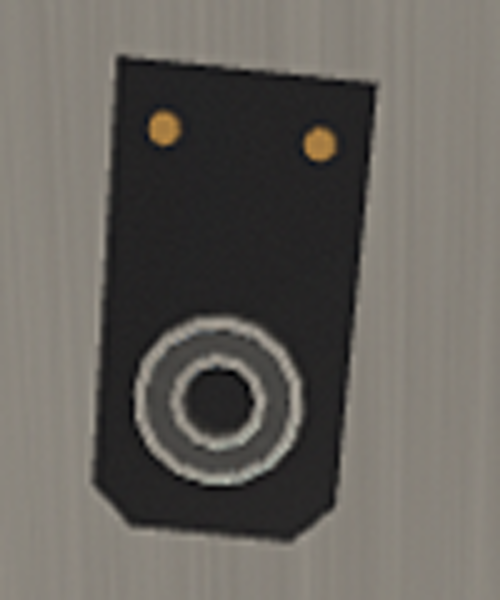

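View pics/w1b.png

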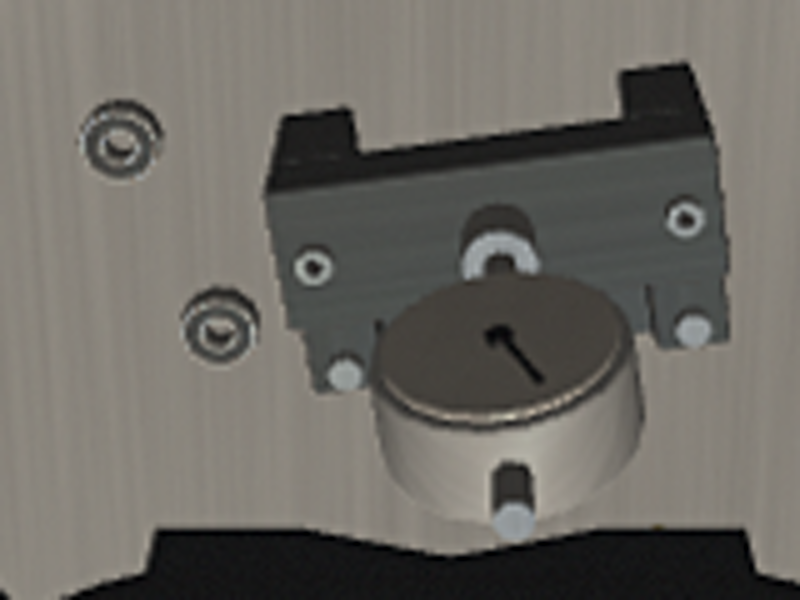

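View pics/w2b.png

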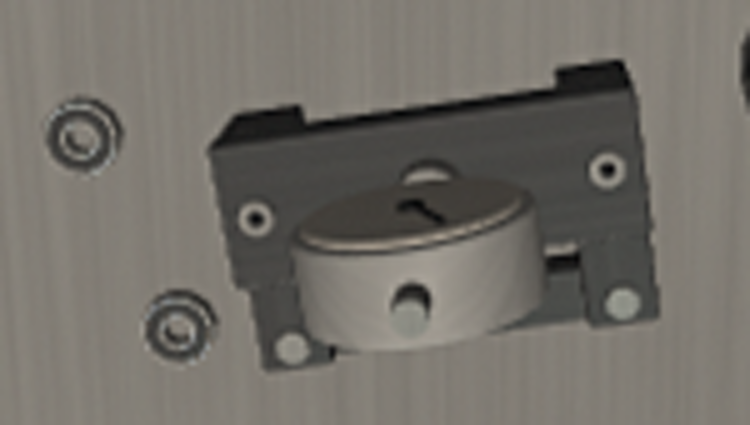

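```bash
cat >> h.py <<'E'
from scipy.optimize import least_squares
def fit(obs,x0):
    # obs: list of (d, local xyz, (u,v)); pose x,y,yaw
    def f(p):
        c,s=np.cos(p[2]),np.sin(p[2])
        return np.concatenate([proj(d,[p[0]+c*l[0]-s*l[1],p[1]+s*l[0]+c*l[1],l[2]])-np.array(uv) for d,l,uv in obs])
    r=least_squares(f,x0); return r.x,r.fun.reshape(-1,2)
E
python3 - <<'E'
from h import *
import pickle
a=pickle.load(open('w1.pkl','rb'));b=pickle.load(open('w2.pkl','rb'))
g=[(a,(-.02,-.056,.0435),(243,283.4)),(a,(-.02,.056,.0435),(332.4,272.4)),(a,(-.02,-.056,0),(246.4,268.4)),(a,(-.02,-.036,0),(260,266.6)),(a,(-.02,.036,0),(314,259.4)),(a,(-.02,.056,0),(328,257.6)),
(b,(-.02,-.056,.0435),(222,195.4)),(b,(-.02,.056,.0435),(307,183.4)),(b,(-.02,-.036,0),(240.2,186.2)),(b,(-.02,.036,0),(291,179)),(b,(-.02,.056,0),(305,177))]
for o in (g,g[:6],g[6:]):
    p,r=fit(o,[.56,.1,1.6]); print(p,np.degrees(p[2]));
    print(r.round(1).tolist())
c=[(a,(-.055,-.03,.012),(233.6,101.2)),(a,(-.055,.03,.012),(285.4,106.8)),(a,(.045,-.03,.012),(228.8,186.6)),(a,(.055,-.02,.012),(236.2,194.8)),(a,(.055,.02,.012),(268.6,198.4)),(a,(.045,.03,.012),(277,191))]
p,r=fit(c,[.6,-.07,1.6]); print(p,np.degrees(p[2])); print(r.round(1).tolist())
for n,(u,v),(u2,v2),z in [('sb',(213.7,273),(196.4,192),.004),('sa',(233.8,309.8),(215.5,230),.004),('lb',(377,258),(351,178),.012)]:
    print(n,ray(a,u,v,z).round(4),ray(b,u2,v2,z).round(4))
E
```

```text
[0.56689112 0.10028389 1.71325927] 98.16252555275148
[[-0.4, 0.8], [1.0, -0.0], [-0.2, -0.3], [0.7, -0.4], [-0.7, -0.1], [0.1, -0.2], [-0.5, -0.2], [0.3, -0.2], [0.5, 0.1], [-0.3, 0.3], [-0.3, 0.3]]
[0.56703348 0.10033504 1.7106537 ] 98.01323703585187
[[-0.5, 0.7], [0.9, 0.1], [-0.3, -0.3], [0.6, -0.4], [-0.7, 0.0], [0.0, -0.1]]
[0.56670558 0.10025524 1.71630716] 98.33715680396799
[[-0.4, -0.1], [0.3, -0.3], [0.6, 0.1], [-0.2, 0.2], [-0.2, 0.2]]
[ 0.60794321 -0.06906101  1.47191081] 84.33427695682556
[[-0.2, -0.2], [0.3, -0.3], [-0.2, -0.0], [0.0, 0.4], [-0.2, -0.1], [0.3, 0.3]]
sb [0.6688 0.0936 0.004 ] [0.668  0.0932 0.004 ]
sa [0.6439 0.1505 0.004 ] [0.6439 0.1503 0.004 ]
lb [0.4523 0.068  0.012 ] [0.4514 0.0713 0.012 ]
```

```bash
cat >> h.py <<'E'
G=np.array([0.5669,0.1003]);GA=np.radians(98.16)
ex=np.array([np.cos(GA),np.sin(GA)]);ey=np.array([-ex[1],ex[0]])
def gp(al,la,z): return np.r_[G+al*ex+la*ey,z]
def ingauge(p): return ((np.array(p[:2])-G)@ex,(np.array(p[:2])-G)@ey)
E
python3 - <<'E'
from h import *
import pickle
q=quat(GA-np.pi/2)
robot.move_gripper(0.03,20)
robot.move_ptp(gp(-.165,-.080,.08),q)
robot.line_to(gp(-.165,-.080,.003))
o=robot.get_obs();print(o['clock'],o['contact_force'],o['finger_gap'])
d=snap('wrist','w3'); pickle.dump(d,open('w3.pkl','wb'))
d=snap('scene','s3')
E
python3 -c "
import cv2
a=cv2.imread('pics/s3.png');cv2.imwrite('pics/s3c.png',cv2.resize(a[180:300,180:340],None,fx=5,fy=5,interpolation=2))"
```

```text
7.3333 [ 0.08580423  0.01375739 -0.28890066] 0.030151790721665298
```

View pics/w3.png

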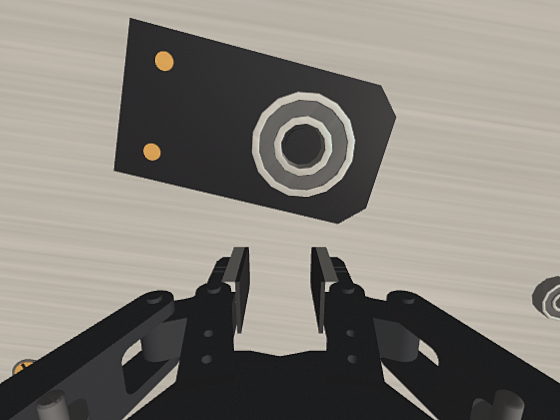

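View pics/s3c.png

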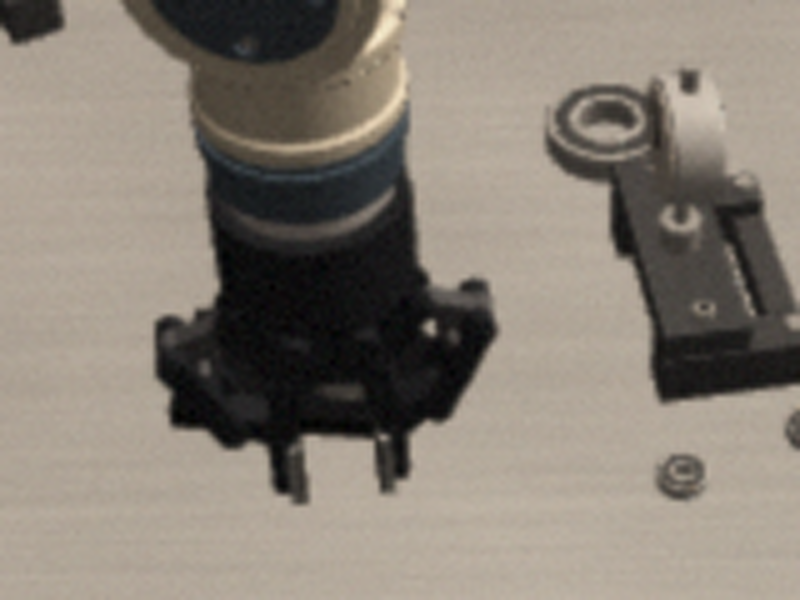

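Run:
```python
from h import *
import pickle
for la in (-.070,-.060,-.050,-.041):
    robot.line_to(gp(-.165,la,.003),v=0.04)
    o=robot.get_obs();print(o['clock'],ingauge(o['tool_pos']),o['contact_force'].round(2))
d=snap('wrist','w4'); pickle.dump(d,open('w4.pkl','wb'))
```

```text
7.8333 (np.float64(-0.16506116762292897), np.float64(-0.0698185071021379)) [-0.08 -0.51  0.22]
8.2333 (np.float64(-0.16503890572331534), np.float64(-0.05969963527977782)) [ 0.21 -0.02 -0.22]
8.6333 (np.float64(-0.16504323876558216), np.float64(-0.04962584802656387)) [-1.06  1.21  0.26]
9.0083 (np.float64(-0.16501746225182154), np.float64(-0.040627319313806955)) [ 0.48  0.15 -1.13]
```

View pics/w4.png

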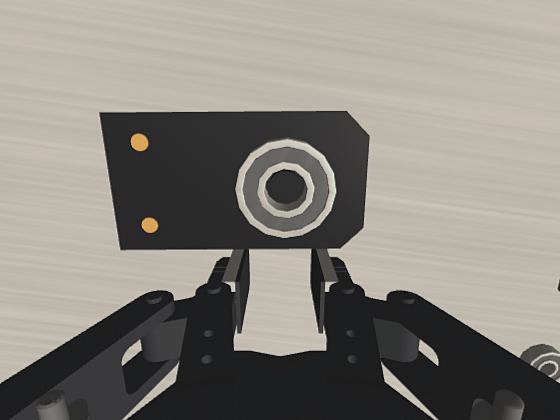

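Run:
```python
from h import *
import pickle
d=pickle.load(open('w4.pkl','rb'))
c=[((-.055,.03,.012),(100,113)),((-.055,-.03,.012),(121,249)),((.045,-.03,.012),(340,248.5)),((.055,-.02,.012),(364,225)),((.055,.02,.012),(369,136)),((.045,.03,.012),(347,111))]
p,r=fit([(d,)+x for x in c],[.58,-.07,1.7]); print(p,np.degrees(p[2]),ingauge(p)); print(r.round(1).tolist())
print(proj(d,np.r_[p[:2]+.02*np.array([np.cos(p[2]),np.sin(p[2])]),.024]))
```

```text
[ 0.59170686 -0.07923329  1.72139227] 98.62851211142727 (np.float64(-0.18123665029557648), np.float64(0.0009268713366650849))
[[-0.2, -0.6], [-0.0, 0.9], [0.3, -0.4], [-0.4, 2.1], [0.7, -0.7], [-0.4, -0.8]]
[285.67957009 189.61459825]
```

```bash
python3 - <<'E'
from h import *
import pickle
robot.line_to(gp(-.165,-.075,.003),v=0.1)
robot.line_to(gp(-.165,-.075,.10),v=0.2)
q=quat(GA)
robot.move_ptp(gp(-.268,.001,.10),q)
robot.line_to(gp(-.268,.001,.003),v=0.12)
for al in (-.24,-.20,-.16,-.13):
    robot.line_to(gp(al,.001,.003),v=0.05)
    o=robot.get_obs();print(o['clock'],ingauge(o['tool_pos']),o['contact_force'].round(2))
d=snap('wrist','w5'); pickle.dump(d,open('w5.pkl','wb'))
d=snap('scene','s5');d=snap('top','t5')
E
python3 -c "
import cv2
a=cv2.imread('pics/s5.png');cv2.imwrite('pics/s5c.png',cv2.resize(a[180:300,180:340],None,fx=5,fy=5,interpolation=2))"
```

```text
13.4083 (np.float64(-0.2397493075641227), np.float64(0.000944003808293468)) [-0.62  0.29 -0.72]
14.3583 (np.float64(-0.2000232320165416), np.float64(0.0009045778119638397)) [-0.5   0.76  0.04]
15.3083 (np.float64(-0.15996288007440965), np.float64(0.0009745761157119192)) [-0.4   0.01 -0.36]
16.0583 (np.float64(-0.12975535966010265), np.float64(0.0009592021084556627)) [-1.08  0.61 -0.22]
```

View pics/w5.png

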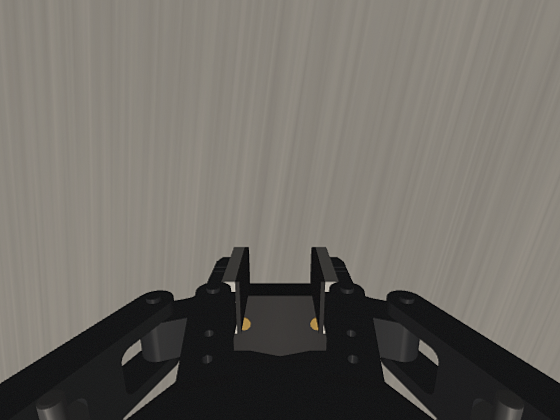

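View pics/s5c.png

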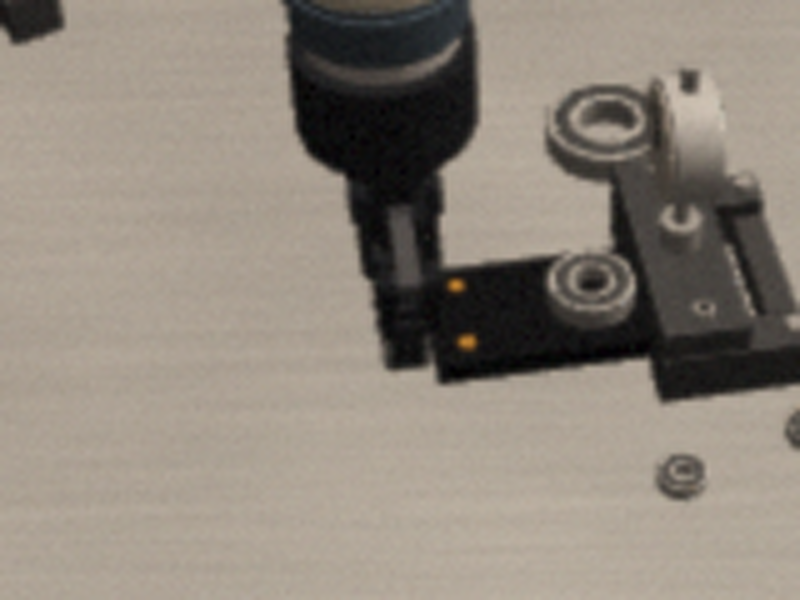

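```bash
python3 - <<'E'
from h import *
import pickle
def f(n=3):
    return np.mean([ (robot.dwell(0.03),robot.get_obs()['contact_force'])[1] for _ in range(n)],0)
for al in (-.11,-.095): 
    robot.line_to(gp(al,.001,.003),v=0.04); F=f(); print(al,F[:2]@ex,F[:2]@ey)
al=-.095
while al<-.078:
    al+=.001; robot.line_to(gp(al,.001,.003),v=0.02)
    F=f(); a=-(F[:2]@ex); print(round(al,4),[round(x*1e3,2) for x in ingauge(robot.get_obs()['tool_pos'])],round(a,2),round(F[:2]@ey,2),round(F[2],2))
    if a>8: break
print(robot.get_obs()['clock'],robot.get_obs()['torque'])
d=snap('scene','s6');d=snap('wrist','w6'); pickle.dump(d,open('w6.pkl','wb'))
E
python3 -c "
import cv2
a=cv2.imread('pics/s6.png');cv2.imwrite('pics/s6c.png',cv2.resize(a[180:300,200:360],None,fx=5,fy=5,interpolation=2))"
```

```text
-0.11 0.27235409055978693 -0.1160369449481499
-0.095 0.15422181807238403 -0.28942438084007627
-0.094 [np.float64(-94.04), np.float64(1.01)] -0.54 -0.11 -0.46
-0.093 [np.float64(-93.06), np.float64(1.0)] 0.63 -0.05 0.19
-0.092 [np.float64(-91.93), np.float64(0.98)] 0.41 -0.49 -0.29
-0.091 [np.float64(-90.92), np.float64(1.02)] -0.04 -0.07 -0.6
-0.09 [np.float64(-89.93), np.float64(1.01)] 0.78 -0.07 -0.59
-0.089 [np.float64(-89.41), np.float64(0.88)] 4.67 -0.35 -1.19
-0.088 [np.float64(-89.31), np.float64(0.76)] 10.01 -0.39 -0.39
20.0333 [-1.94623165 -0.38705179  0.071282  ]
```

View pics/s6c.png

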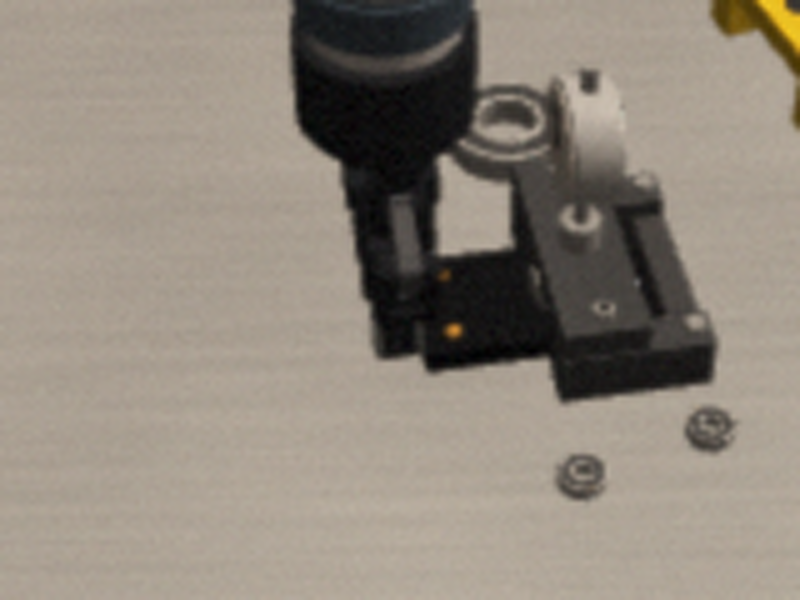

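Run:
```python
from h import *
import pickle
robot.line_to(gp(-.12,.001,.003),v=0.1)
robot.line_to(gp(-.14,.001,.12),v=0.25)
robot.line_to(gp(-.12,.001,.16),v=0.25)
d=snap('wrist','w7'); pickle.dump(d,open('w7.pkl','wb'))
robot.move_ptp(gp(-.18,.001,.20),quat(GA))
d=snap('wrist','w8'); pickle.dump(d,open('w8.pkl','wb')); print(robot.get_obs()['clock'])
```

```text
22.0417
```

View pics/w7.png

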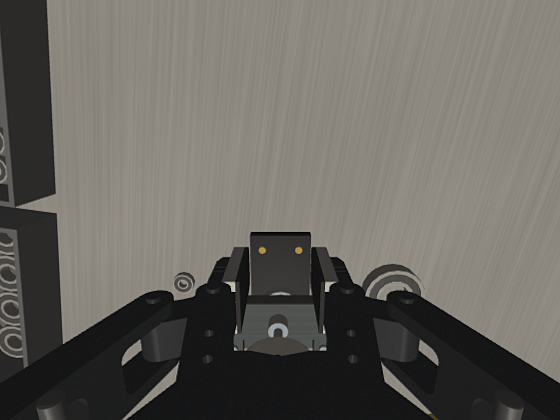

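View pics/w8.png

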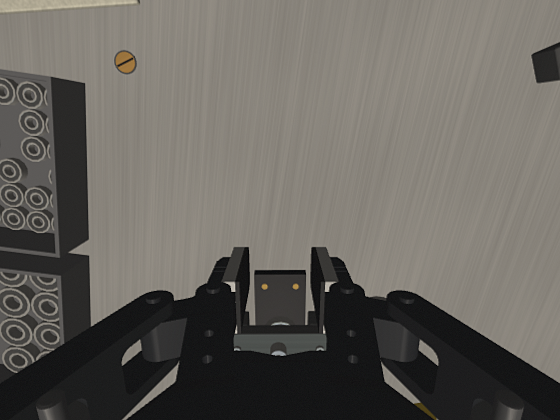

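```bash
python3 - <<'E'
from h import *
import pickle
robot.move_ptp(gp(-.05,.001,.24),quat(GA))
d=snap('wrist','w9'); pickle.dump(d,open('w9.pkl','wb'))
robot.move_ptp(gp(.02,.001,.24),quat(GA))
d=snap('wrist','w10'); pickle.dump(d,open('w10.pkl','wb')); print(robot.get_obs()['clock'])
E
python3 -c "
import cv2
a=cv2.imread('pics/w9.png');cv2.imwrite('pics/w9c.png',cv2.resize(a[110:260,200:360],None,fx=5,fy=5,interpolation=2)[:750])
a=cv2.imread('pics/w10.png');cv2.imwrite('pics/w10c.png',cv2.resize(a[50:200,200:360],None,fx=5,fy=5,interpolation=2)[:750])"
```

```text
23.125
```

View pics/w9c.png

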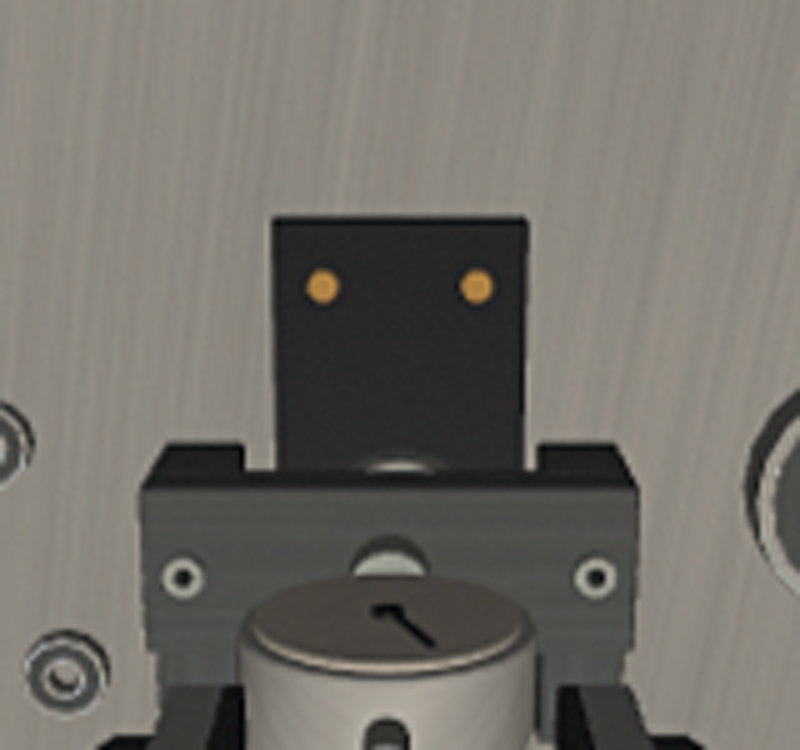

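View pics/w10c.png

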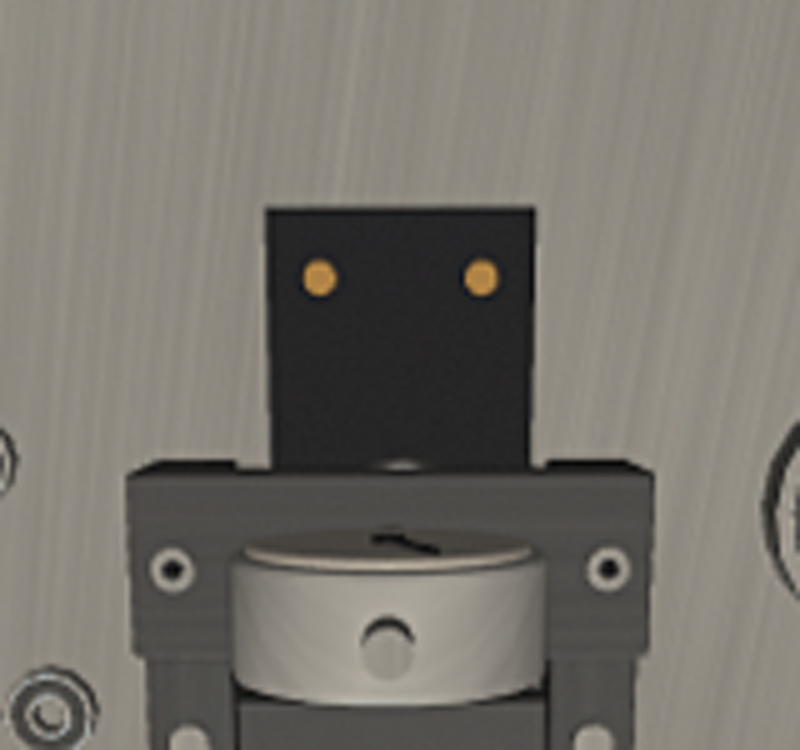

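Run:
```python
from h import *
import pickle
a=pickle.load(open('w9.pkl','rb'));b=pickle.load(open('w10.pkl','rb'))
g1=[(a,(-.02,-.056,.0435),(228.2,207.8)),(a,(-.02,.056,.0435),(327.4,207.8)),(a,(-.02,-.036,0),(248.8,198.8)),(a,(-.02,.036,0),(307.6,198.8)),(a,(-.02,-.056,0),(233.6,198.8)),(a,(-.02,.056,0),(322.8,198.8))]
g2=[(b,(-.02,-.056,.0435),(225.4,144.8)),(b,(-.02,.056,.0435),(331,144.8))]
c1=[(a,(-.055,-.03,.012),(254.6,154.4)),(a,(-.055,.03,.012),(305.4,154.4))]
c2=[(b,(-.055,-.03,.012),(253,91.6)),(b,(-.055,.03,.012),(307.2,91.6))]
for g,c in ((g1,c1),(g2,c2),(g1+g2,c1+c2)):
    p,r=fit(g,[.56,.1,1.7]);q,s=fit(c,[.58,.08,1.7]);
    e=np.array([np.cos(p[2]),np.sin(p[2])]);v=q[:2]-p[:2]
    print(p,q,'rel along mm',v@e*1e3,'lat',(v@[-e[1],e[0]])*1e3,'yaw',np.degrees(q[2]-p[2]));print(r.round(1).tolist(),s.round(1).tolist())
```

```text
[0.56698976 0.09973694 1.71506793] [0.56771238 0.07879088 1.71535716] rel along mm -20.832339412908038 lat 2.2963412086806296 yaw 0.016571416913432953
[[-0.6, 0.3], [1.0, 0.3], [0.4, -0.1], [-0.6, -0.1], [-0.5, -0.1], [0.3, -0.1]] [[-0.5, 0.0], [0.5, 0.0]]
[0.56704447 0.09924994 1.71347728] [0.56786243 0.07893107 1.71378703] rel along mm -20.228707619423957 lat 2.079645381634012 yaw 0.017747367838269294
[[-0.4, 0.0], [0.4, 0.0]] [[-0.1, 0.0], [0.1, 0.0]]
[0.56700976 0.09958065 1.71448624] [0.56779336 0.07886799 1.71448514] rel along mm -20.61141448200091 lat 2.1904480020464776 yaw -6.307940564650194e-05
[[-0.6, 0.1], [1.0, 0.2], [0.4, -0.3], [-0.5, -0.2], [-0.5, -0.3], [0.3, -0.2], [-0.4, 0.4], [0.4, 0.3]] [[-0.5, 0.0], [0.4, 0.1], [-0.1, -0.0], [0.2, -0.1]]
```

```bash
python3 - <<'E'
from h import *
import pickle
def f(n=4):
    return np.mean([ (robot.dwell(0.03),robot.get_obs()['contact_force'])[1] for _ in range(n)],0)
q=quat(GA)
robot.move_ptp(gp(-.13,.002,.24),q)
robot.line_to(gp(-.13,.002,.003),v=0.2)
f0=f();
robot.line_to(gp(-.093,.002,.003),v=0.05)
al=-.093
while al<-.084:
    al+=.0005; robot.line_to(gp(al,.002,.003),v=0.02)
    F=f()-f0; a=-(F[:2]@ex); print(round(al,4),[round(float(x)*1e3,2) for x in ingauge(robot.get_obs()['tool_pos'])],round(a,2),round(F[:2]@ey,2),round(F[2],2))
    if a>14: break
robot.line_to(gp(-.13,.002,.003),v=0.04)
robot.line_to(gp(-.14,.002,.24),v=0.25)
robot.move_ptp(gp(.02,.001,.24),q)
d=snap('wrist','w11'); pickle.dump(d,open('w11.pkl','wb'))
robot.move_ptp(gp(-.16,.001,.26),q)
d=snap('scene','s11');d=snap('top','t11'); print(robot.get_obs()['clock'])
E
python3 -c "
import cv2
a=cv2.imread('pics/w11.png');cv2.imwrite('pics/w11c.png',cv2.resize(a[50:200,200:360],None,fx=5,fy=5,interpolation=2)[:750])
a=cv2.imread('pics/s11.png');cv2.imwrite('pics/s11c.png',cv2.resize(a[140:300,200:400],None,fx=4,fy=3.75,interpolation=2))
a=cv2.imread('pics/t11.png');cv2.imwrite('pics/t11c.png',cv2.resize(a[130:300,130:440],None,fx=2.5,fy=2.5,interpolation=2))"
```

```text
-0.0925 [-92.68, 2.01] -0.04 0.1 0.27
-0.092 [-92.01, 2.0] -0.09 0.04 0.17
-0.0915 [-91.48, 1.99] -0.29 0.42 0.22
-0.091 [-91.0, 2.02] -0.12 0.33 0.04
-0.0905 [-90.49, 1.98] -0.43 0.02 -0.02
-0.09 [-89.99, 1.98] 0.47 -0.05 -0.01
-0.0895 [-89.53, 2.0] 0.35 0.26 -0.27
-0.089 [-89.41, 1.97] 4.99 0.44 -0.34
-0.0885 [-89.37, 1.9] 6.9 0.48 -0.78
-0.088 [-89.34, 1.86] 9.49 0.63 -0.35
-0.0875 [-89.3, 1.86] 11.67 0.93 -0.6
-0.087 [-89.25, 1.83] 14.13 1.26 -0.45
34.6417
```

View pics/w11c.png

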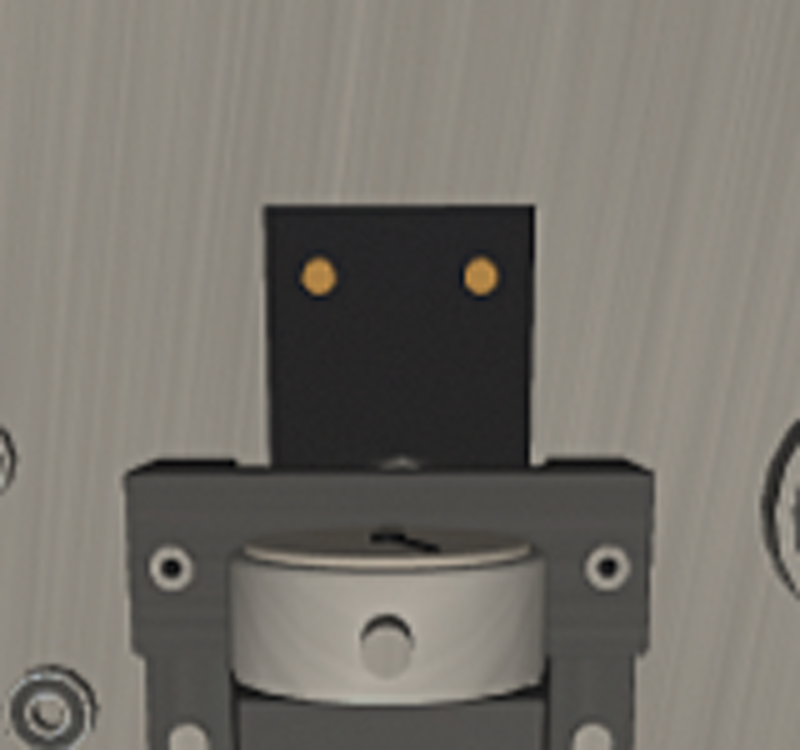

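View pics/s11c.png

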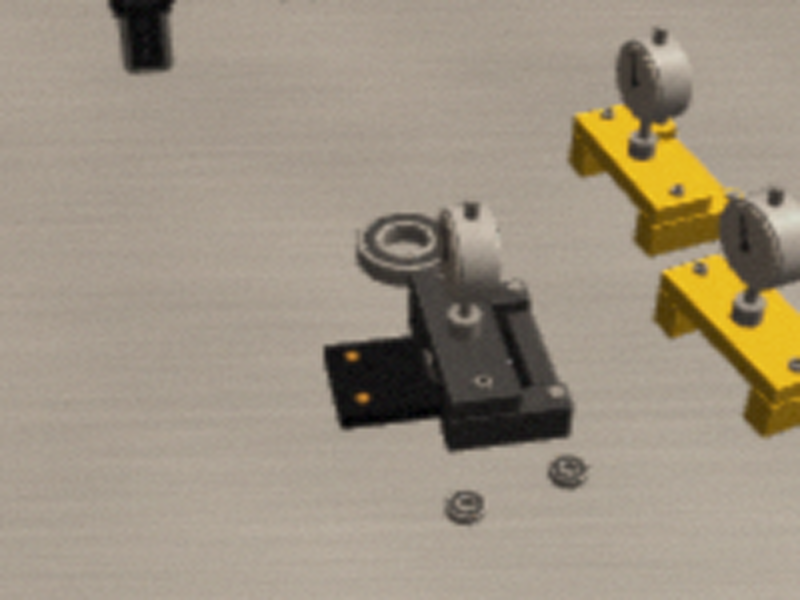

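View pics/t11c.png

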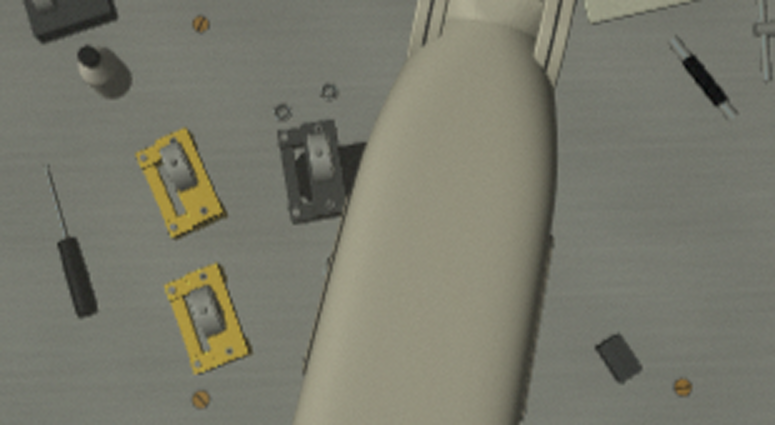

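The second push met the stop at the same place (TCP about -89.4 mm), rising to 14 N with 0.15 mm of give. The pictures show the rear edge level at crop row 207 in the wrist view, the bearing's rim under the bar, and the other things where they were. Handing in.

Run:
```python
from h import *
print(robot.get_obs()['contact_force'], robot.get_obs()['clock']); robot.close_job()
```

```text
[-0.00061529 -0.08262066  0.14259627] 34.6417
the job is handed in; nothing more can be done
```

The carrier plate is under the dark gauge's bridge with its nose against the end stop, and the job is handed in. I pushed its long side with two fingertips to line it up with the lane, then pushed on its rear face at 3 mm height until it met the stop. I then retreated, looked, pressed once more and finished about 0.26 m up, touching nothing, at 34.6 s.

**Contact with the stop:** both pushes ended at the same place (within 0.1 mm), at 10 N and then 14 N.

**Position by camera, after the first push:** the carrier was at -20.2 to -20.8 mm along the gauge against the nominal -20 mm. It was square to within 0.02° and about 2 mm off the lane's centre (6 mm clearance per side). A picture after the second push looked the same.

**Bearing:** its rim shows under the bar and it looks seated; most of it is hidden there.

**Other things on the bench:** they looked unmoved in the last pictures, but the large bearing was hidden by the arm in the last top view and shows only in the scene view.

**Disagreement:** the stop came 2.8 mm earlier than I predicted. My gauge measurement (about 1 mm) and my estimate of the fingertips' half-width (11.5 mm against about 13 mm) explain most of it. The hard, repeated contact and the pictures agree that the nose is home.

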